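Unstack the microscope stage kit onto its stations

ROBOT

A 6-joint arm with a two-finger parallel gripper is mounted at the origin on a cart in front of the work surface, level with it; the furniture and walls round the work are solid. World frame = base frame: x ahead of the robot, y to its left, z up, the work surface at z = 0. Lengths are in m, angles in rad, forces in N, time in s.
With the tool pointing down it reaches from about 0.15 to 0.775 m from the base axis. Payload 6.1 kg.
Tool frame: the origin (TCP) lies on the centre line of the jaws, within the pads' length; the fingertips stand 25 mm ahead of it and the grasp point (between the pads) lies 6 mm ahead of it; z points along the fingers, y is the line along which they close (so a half turn about z gives the same grasp; the last joint's range is limited). The gripper opens to 85 mm and grips with 20 to 120 N. Pads are 22 mm wide; open, the fingers measure 114 mm over their backs; the gripper's body (76 mm by 85 mm) begins 54 mm behind the grasp point. The pads swing forward as they close: fully open they stand 13 mm farther back than shut.
Start: joints at [1.273, 0.126, -0.04, 1.405, 0, 1.571], TCP at [0.154, 0.502, 0.256] pointing down, gripper open.
Joint ranges: [-2.72, 2.72], [-0.95, 1.95], [-1.27, 1.35], [-1.78, 2.02], [-1.46, 1.47], [-3.14, 3.14]. Speed limits (rad/s): [2.39, 2.39, 3.01, 3.14, 3.14, 3.14].

INTERFACE

Orientations are given as a unit quaternion [x, y, z, w].
In Python, from station import robot gives the robot as it stands.
- The arm moves only by the tool arm_command, never from a script. Its argument "moves" is a list of rows, each a list of 6 numbers: the shift along the tool's x, y, z in m, then the turn, a rotation vector about the tool's x, y, z in rad. In form: [[tx, ty, tz, wx, wy, wz], ...]. A call has 1 to 8 rows; each row is the pose to reach, as a shift and turn from the pose commanded when the call began, along the tool's axes at that moment; what a row does not reach only later rows make up. A row lasts 1/12 s, in which the tool goes at most 41.7 mm and 7.16 degrees, less where a joint would pass 70% of its speed; a pose out of reach is approached as far as the arm can. A call with a gripper value outside its range is refused whole. "hand" is the finger opening in m, from 0 to 0.0854, set as the call begins (left out, the last holds). The fingers move at their own pace and stop on an object; "newtons" is the grip in N (left out, the last holds). Time passes only in rows, so rows that repeat a pose let the fingers close. It gives the time, the measured TCP pose, the force, the opening and the grip force at its end, in the units of the state.
- robot.sense(): the state, without advancing time (a new reading comes with each control period).
- robot.get_image(name): name is "side" or "top"; returns a dict with "frame" (480x640x3 uint8, red, green, blue), "mtx" (3x3 intrinsics, pixels), "dist_coeffs" ([k1, k2, p1, p2, k3] as OpenCV has them; the pictures are not rectified), "world_from_camera" (4x4, takes a point from camera to world coordinates). Camera axes: x right, y down, z forward; pixel columns grow to the right and rows downward; lengths in m; the calibration is good to about 2 mm. A picture is of the moment at which its call begins. There is no depth.
- robot.finish_job(): hands the job in; it is judged then, once.
The state is a dict: "clock": time; "joints": joint angles; "qvel": joint speeds; "joint_torque": joint torques, N m; "eef_pos": TCP position; "ee_rot": TCP orientation; "contact_force": force on the tool from outside, world axes, zero at the start; "wrist_torque": the same for the moment, N m; "gripper_width": finger opening in m; "finger_force": force on a finger pad.
Only numpy, scipy, OpenCV 4.12 (cv2) and the standard library are available. Lean on these libraries where they do the work, as an engineer would, in place of code of your own. Each camera call takes 0.05 s, during which the arm holds its last target. There are 200 camera calls.

TASK

The microscope's stage kit has been stacked up to save room; take it apart from the top down, one piece at a time, and set each piece on its own station before going on to the next: the metal weight in the green dish, the calibration target lengthwise between the yellow lips of its cradle, and the orange and the blue plate each fully down on the two dowels of the fixture of its colour. Set everything down centred and flat without dropping or tipping it, and leave the black can and the vial where they stand.

Things in the scene. Friction and masses are not known exactly. Their poses are not given: they have to be found in the camera images.
- stage_weight: small knurled metal weight, round, about 32 mm across the body and 38 mm tall, with a round knob on top. Grasp it round the body, whose sides are straight from the underside up to 20 mm; above that it takes hold only like a cone narrowing from 32 to 18 mm, and fingers slip off the knob, 0.2 to 0.45 kg; z up; origin at the centre of its underside. At the start it is the top of the stack, standing on the calibration target.
- focus_target: calibration target: flat light-metal framed plate, 32 mm (own x) by 52 mm (own y) and 8 mm thick, 85 g; z up; origin at the centre of its underside. At the start it lies under the weight, on the orange plate.
- orange_plate: orange carrier plate, 44 mm (own x) by 84 mm (own y), 15 mm thick, about 0.13 kg, with two upright through holes of 11 mm diameter at own y = -31 and +31 mm (x = 0); both ends are alike; z up; origin at the centre of its underside. At the start it lies under the target, on the blue plate.
- blue_plate: blue carrier plate, 58 mm (own x) by 122 mm (own y), 15 mm thick, about 0.26 kg, with two upright through holes of 11 mm diameter at own y = -50 and +50 mm (x = 0); both ends are alike; z up; origin at the centre of its underside. At the start it is the bottom of the stack, lying on the desk. The whole stack is 76 mm high, its pieces lie within about 3 mm of one another's centres and turned by at most 0.1 rad.
- weight_dish: fixed round green dish for the weight, 62 mm outside and 54 mm inside diameter; its inner floor is 6 mm and its rim 10 mm above the desk; z up; origin at the centre of its underside.
- target_cradle: fixed cradle for the calibration target: a black bar 26 mm (own x) by 86 mm (own y) whose flat top is 10 mm above the desk, with a yellow lip at either end (inner faces at own y = -35 and +35 mm, lips 15 mm above the desk). The target lies lengthwise between the lips and overhangs the bar by 3 mm on either side; z up; origin at the centre of its underside.
- orange_fixture: fixed fixture for the orange plate: bar with an orange top, 34 mm (own x) by 86 mm (own y), top 12 mm above the desk, with two upright steel dowels of 6 mm diameter at own y = -31 and +31 mm, which rise 17 mm above the bar (the last 5 mm tapered). The plate, seated, lies on the bar with a dowel through each hole and overhangs it by 5 mm on either long side; z up; origin at the centre of its underside.
- blue_fixture: fixed fixture for the blue plate: bar with a blue top, 42 mm (own x) by 126 mm (own y), top 12 mm above the desk, with two upright steel dowels of 6 mm diameter at own y = -50 and +50 mm, which rise 17 mm above the bar (the last 5 mm tapered). The plate, seated, lies on the bar with a dowel through each hole and overhangs it by 8 mm on either long side; z up; origin at the centre of its underside.
- objective_can: bystander, to be left alone: loose black screw can, 57 mm across and 68 mm tall; z up; origin at the centre of its underside.
- vial_6: bystander, to be left alone: loose glass sample vial with a black cap, 23 mm across and 62 mm tall, standing to the left of the work; z up; origin at the centre of its underside.

How it is judged:
By the outcome, as a careful person would: the job done as asked, in the order asked, and still so for the second after the job is handed in, with the robot touching nothing.
It also fails if it takes over 122 s, if anything falls off the work surface, if the arm or the gripper's body presses on something with over 40 N, if the wrist force passes 120 N, or if a joint passes its speed limit or range.

## Working session

There is one attempt and no reset: what is moved stays moved. The work goes in short steps, Python scripts to look and compute and a tool call to move; the robot and the scene stay as the last step left them, time stands still between calls to the robot, and variables do not carry over. Pictures are saved under pics/ and viewed, at most 14 in all, crops included, and the job is handed in when it is done.

Besides the shell and the picture viewer there is one more tool, called after "Emit:" by a JSON object that holds its "api" and its "payload", one argument or row to a line. arm_command: Moves the arm, as the interface text tells. Its arguments: {"type":"object","properties":{"moves":{"type":"array"},"hand":{"type":"number"},"newtons":{"type":"number"}},"required":["moves"]}

```bash
mkdir -p pics; ls
python3 - <<'E'
from station import robot
import cv2,numpy as np
np.set_printoptions(precision=4,suppress=True)
print(robot.sense())
for n in("top","side"):
    r=robot.get_image(n); cv2.imwrite(f"pics/{n}0.png",r["frame"][:,:,::-1]); print(n,r["mtx"],r["dist_coeffs"],r["world_from_camera"])
E
```

```text
pics
{'clock': 0.0, 'joints': array([ 1.273 ,  0.1264, -0.0406,  1.4054,  0.    ,  1.5708]), 'qvel': array([ 0.0006, -0.001 , -0.0003, -0.0013, -0.0007,  0.0003]), 'joint_torque': array([  0.0024, -43.5909,  35.2927,   0.0173,   0.0001,   0.    ]), 'eef_pos': array([0.1539, 0.5015, 0.2555]), 'ee_rot': array([ 0.1484,  0.9889, -0.0008, -0.0001]), 'contact_force': array([ 0.3913,  0.1683, -0.4157]), 'wrist_torque': array([ 0.0433, -0.0363, -0.0376]), 'finger_force': 0.0, 'gripper_width': 0.08547220030423126}
top [[437.8188   0.     319.4566]
 [  0.     437.8188 236.8031]
 [  0.       0.       1.    ]] [-0.0417  0.      0.      0.      0.    ] [[-0.0128 -0.9996  0.0263  0.4704]
 [-0.9999  0.0129  0.0041  0.1565]
 [-0.0045 -0.0262 -0.9996  0.9122]
 [ 0.      0.      0.      1.    ]]
side [[478.6068   0.     312.35  ]
 [  0.     478.6068 239.9449]
 [  0.       0.       1.    ]] [-0.102  0.     0.     0.     0.   ] [[-1.     -0.0068 -0.0036  0.5292]
 [-0.0003  0.5063 -0.8623  0.9152]
 [ 0.0077 -0.8623 -0.5063  0.5001]
 [ 0.      0.      0.      1.    ]]
```

View pics/top0.png

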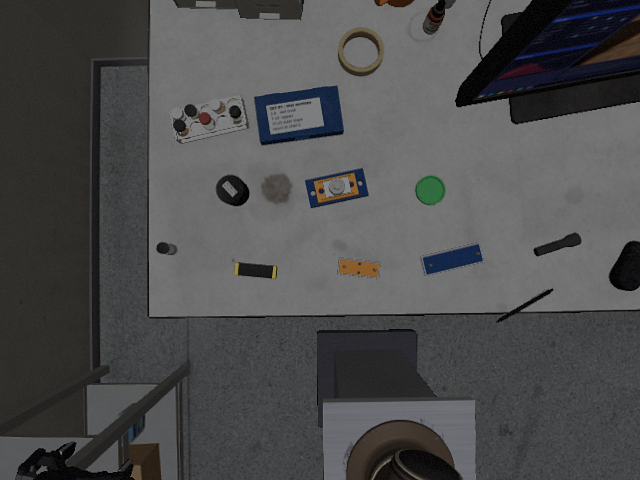

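View pics/side0.png

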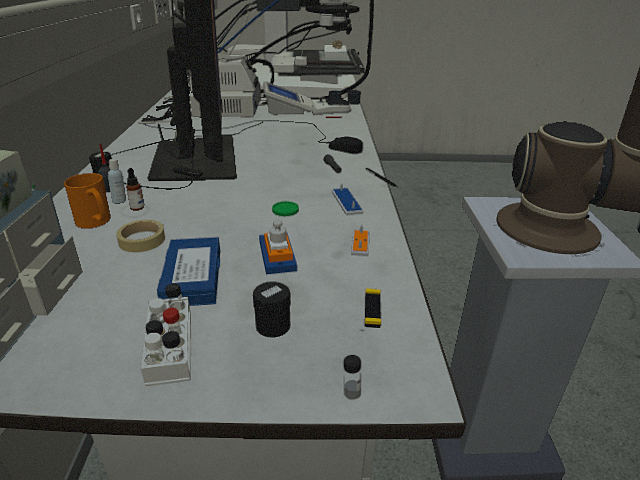

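The top view shows the stack at (337,187), green dish at (430,190), cradle (255,270), orange fixture (358,268), blue fixture (452,259), can (232,190) and vial (166,248). The side view agrees with it: dish (285,208), stack (278,250), cradle (373,308).

```bash
cat > h.py <<'E'
import cv2,numpy as np
from station import robot
np.set_printoptions(precision=4,suppress=True)
def cast(r,px,z):
    n=cv2.undistortPoints(np.asarray(px,float).reshape(-1,1,2),np.array(r["mtx"]),np.array(r["dist_coeffs"])).reshape(-1,2)
    T=np.array(r["world_from_camera"]); d=np.c_[n,np.ones(len(n))]@T[:3,:3].T; o=T[:3,3]
    return o+d*((z-o[2])/d[:,2])[:,None]
def project(r,P):
    T=np.linalg.inv(r["world_from_camera"])
    return cv2.projectPoints(np.asarray(P,float).reshape(-1,1,3),cv2.Rodrigues(T[:3,:3])[0],T[:3,3],np.array(r["mtx"]),np.array(r["dist_coeffs"]))[0].reshape(-1,2)
C={"blue":((100,120,40),(125,255,255)),"orange":((8,120,90),(22,255,255)),"yellow":((24,120,90),(34,255,255)),"green":((45,100,50),(80,255,255))}
def mask(r,c,box):
    x0,y0,x1,y1=box; hsv=cv2.cvtColor(r["frame"],cv2.COLOR_RGB2HSV)
    m=cv2.inRange(hsv,*map(np.array,C[c])); k=np.zeros_like(m); k[y0:y1,x0:x1]=m[y0:y1,x0:x1]; return k
def rect(r,c,box,z):
    """all mask pixels cast to plane z; min-area rect: centre, long, short, yaw of long axis, from +x"""
    v,u=np.nonzero(mask(r,c,box)); P=cast(r,np.c_[u,v],z)[:,:2]
    (cx,cy),(w,h),a=cv2.minAreaRect((P*1000).astype(np.float32))
    if w<h: w,h,a=h,w,a+90
    return np.array([cx,cy,w,h,(a+90)%180-90]),P.mean(0)*1000,len(P)
def blobs(m):
    n,l,s,c=cv2.connectedComponentsWithStats(m); return [(c[i].round(1),s[i,4]) for i in range(1,n) if s[i,4]>3]
E
python3 - <<'E'
from h import *
t=robot.get_image("top"); s=robot.get_image("side")
for n,c,z,bt,bs in [("dish","green",.010,(405,165,455,215),(260,190,310,225)),("bluefix","blue",.012,(410,230,500,285),(320,175,375,225)),
 ("orfix","orange",.012,(330,250,390,285),(340,220,385,262)),("yellow","yellow",.015,(225,255,290,285),(355,280,395,335)),
 ("blueplate","blue",.015,(295,160,380,213),(250,225,305,280)),("orplate","orange",.030,(295,160,380,213),(250,225,305,280))]:
    print(n); 
    for r,b in((t,bt),(s,bs)):
        print("  ",*rect(r,c,b,z))
        if n=="yellow":
            for p,a in blobs(mask(r,c,b)): print("   ",p,a,cast(r,p,z))
f=cv2.resize(t["frame"][165:210,295:380],None,fx=8,fy=8,interpolation=cv2.INTER_CUBIC)
g=cv2.resize(s["frame"][215:280,240:320],None,fx=4,fy=4,interpolation=cv2.INTER_CUBIC)
o=np.zeros((600,700,3),np.uint8); o[:360,:680]=f; o[:0]=0
o[360:600,:320]=g[:240]
h=cv2.resize(t["frame"][250:285,330:390],None,fx=6,fy=6,interpolation=cv2.INTER_CUBIC); o[365:365+210,330:330+360]=h
cv2.imwrite("pics/crop1.png",o[:,:,::-1])
E
```

```text
dish
   [588.1576 -70.0503  58.4212  58.2515  89.33  ] [588.6385 -70.2654] 670
   [588.4794 -63.5066  71.2885  59.864  -89.2036] [588.3194 -61.4768] 316
bluefix
   [ 445.0149 -113.0395  118.3275   34.3107  -77.1466] [ 444.887  -112.7517] 913
   [ 444.9832 -110.6566  118.3573   35.0785  -77.1526] [ 444.8856 -108.7663] 288
orfix
   [429.2537  80.5757  79.5971  26.7346  82.9125] [429.2367  80.5933] 484
   [429.0355  82.5138  80.8941  27.2969  82.9091] [429.345   83.5732] 242
yellow
   [426.6522 293.6583  84.3048  24.7906  84.8213] [427.0361 291.9705] 75
    [235.9 268.5] 36 [[0.4312 0.3324 0.015 ]]
    [273.8 271.9] 39 [[0.4233 0.2546 0.015 ]]
   [427.0572 298.2171  92.1384  23.8575  83.4238] [428.212 305.11 ] 142
    [372.7 290.7] 57 [[0.4229 0.2584 0.015 ]]
    [372.4 320.4] 85 [[0.4317 0.3364 0.015 ]]
blueplate
   [594.7086 124.1445 120.6985  57.4281 -78.5901] [595.043  122.8051] 589
   [593.2661 134.5023 140.422   59.113  -78.8267] [592.9263 168.7868] 471
orplate
   [593.0525 125.6132  83.7028  44.6107 -78.7146] [591.2754 126.9304] 414
   [591.2356 136.5599 105.1884  45.4238 -78.73  ] [589.0403 157.2113] 372
```

View pics/crop1.png

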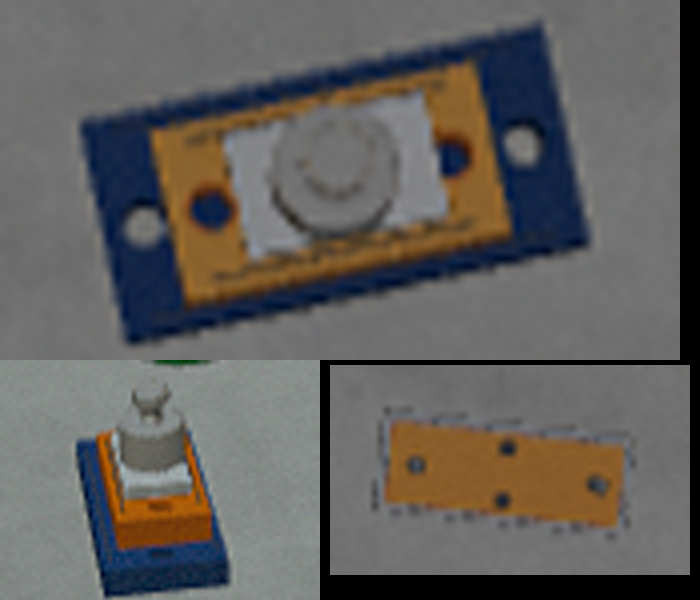

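The crop shows the stack at close to 8x, with the weight's body at about pixel (336.9,186.2) and all the holes visible. The orange fixture also has two screw holes, but its dowels are the end pair, 62 mm apart.

```bash
cat >> h.py <<'E'
def go(x,y,z,th):
    """mm, deg (world angle of tool y) -> row from the present pose"""
    s=robot.sense(); q=s["ee_rot"]
    from scipy.spatial.transform import Rotation as Ro
    R=Ro.from_quat(q); t=np.radians(th)
    G=Ro.from_matrix(np.array([[-np.sin(t),np.cos(t),0],[np.cos(t),np.sin(t),0],[0,0,-1]]).reshape(3,3))
    d=R.inv().apply(np.array([x,y,z])/1000-s["eef_pos"]); w=(R.inv()*G).as_rotvec()
    print("pos",s["eef_pos"]*1000,"row",np.r_[d,w].round(4).tolist(),"|d| mm",round(np.linalg.norm(d)*1000,1))
E
python3 - <<'E'
from h import *
t=robot.get_image("top"); s=robot.get_image("side")
hsv=cv2.cvtColor(t["frame"],cv2.COLOR_RGB2HSV)[165:210,295:380]
# interior of orange/blue plates: low-saturation blob = target + weight ; bright = target
m=((hsv[:,:,1]<60)&(hsv[:,:,2]>150)).astype(np.uint8)
n,l,st,c=cv2.connectedComponentsWithStats(m); print(st[:,4],c)
k=(hsv[:,:,1]<70).astype(np.uint8); n,l,st,c=cv2.connectedComponentsWithStats(k)
i=l[21,42]; v,u=np.nonzero(l==i); print("tgt+w",len(u)); P=cast(t,np.c_[u+295,v+165],.038)[:,:2]*1000; print(cv2.minAreaRect(P.astype(np.float32)),P.mean(0))
g=cv2.GaussianBlur(cv2.resize(t["frame"][165:210,295:380],None,fx=8,fy=8,interpolation=cv2.INTER_CUBIC).mean(2).astype(np.uint8),(9,9),2)
for c in cv2.HoughCircles(g,cv2.HOUGH_GRADIENT,1,10,param1=60,param2=15,minRadius=45,maxRadius=80)[0][:4]:
    p=(c[:2]+.5)/8-.5+[295,165]; print(c,p,cast(t,p,.058)*1000)
print("body px",cast(t,[336.9,186.2],.058)*1000)
go(593,125,180,11.3)
E
```

```text
[3825] [[42. 22.]]
tgt+w 422
((594.6045532226562, 124.47802734375), (34.05148696899414, 51.34868240356445), 11.826130867004395) [594.3761 124.4882]Traceback (most recent call last):
  File "<stdin>", line 10, in <module>
TypeError: 'NoneType' object is not subscriptable
```

Run:
```python
from h import *
t=robot.get_image("top"); s=robot.get_image("side")
print("body px",cast(t,[336.9,186.2],.058)*1000, "target+w at38: 594.6 124.5")
go(594,125,180,11.3)
```

```text
body px [[591.5332 124.577   58.    ]] target+w at38: 594.6 124.5
pos [154.0478 501.8199 256.1855] row [-0.5312, -0.2311, 0.0763, -0.0002, 0.0001, 1.0757] |d| mm 584.3
```

Emit:
{"api": "arm_command", "payload": {
  "moves": [
    [-0.5312,-0.2311,0.0763,0,0,1.0757],
    [-0.5312,-0.2311,0.0763,0,0,1.0757],
    [-0.5312,-0.2311,0.0763,0,0,1.0757],
    [-0.5312,-0.2311,0.0763,0,0,1.0757],
    [-0.5312,-0.2311,0.0763,0,0,1.0757],
    [-0.5312,-0.2311,0.0763,0,0,1.0757],
    [-0.5312,-0.2311,0.0763,0,0,1.0757],
    [-0.5312,-0.2311,0.0763,0,0,1.0757]
  ],
  "hand": 0.0854
}}

```text
clock: 1.07
eef_pos: [0.4063, 0.2853, 0.2128]
ee_rot: [0.607, 0.795, 0.0, 0.0]
contact_force: [0.4, 0.7, -1.3]
gripper_width: 0.0854
finger_force: 0.0
```

```bash
python3 -c "
from h import *
go(593,125,160,11.3)"
```

```text
pos [406.2712 285.3006 212.7814] row [-0.2039, 0.1378, 0.0528, 0.0007, -0.0003, 0.0696] |d| mm 251.7
```

Emit:
{"api": "arm_command", "payload": {
  "moves": [
    [-0.2039,0.1378,0.0528,0,0,0.07],
    [-0.2039,0.1378,0.0528,0,0,0.07],
    [-0.2039,0.1378,0.0528,0,0,0.07],
    [-0.2039,0.1378,0.0528,0,0,0.07],
    [-0.2039,0.1378,0.0528,0,0,0.07],
    [-0.2039,0.1378,0.0528,0,0,0.07],
    [-0.2039,0.1378,0.0528,0,0,0.07],
    [-0.2039,0.1378,0.0528,0,0,0.07]
  ],
  "hand": 0.045
}}

```text
clock: 1.73
eef_pos: [0.5936, 0.1258, 0.1585]
ee_rot: [0.633, 0.774, -0.001, -0.001]
contact_force: [-0.1, 0.3, 0.8]
gripper_width: 0.0452
finger_force: 0.0
```

Run:
```python
from h import *
go(593,125,80,11.3)
t=robot.get_image("top"); s=robot.get_image("side")
o=np.zeros((520,800,3),np.uint8)
o[:,:400]=cv2.resize(t["frame"][135:265,290:390],(400,520)); o[:480,400:]=cv2.resize(s["frame"][130:290,210:343],(400,480))
cv2.imwrite("pics/c2.png",o[:,:,::-1])
p=robot.sense()["eef_pos"]; print("TCP px side",project(s,[p,p-[0,0,.025]]))
```

```text
pos [593.6376 125.833  158.4623] row [-0.0007, -0.0006, 0.0785, -0.0021, -0.0, 0.0022] |d| mm 78.5
TCP px side [[275.5801 180.6038]
 [275.9904 193.3646]]
```

View pics/c2.png

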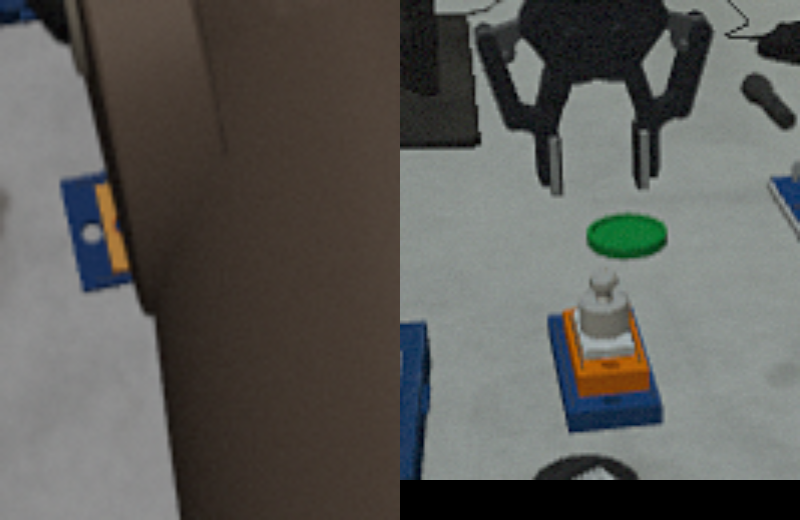

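The side view shows the fingertips at about (261,194) and (291,192), which fits 25 mm ahead of the TCP and centred over the stack. I'll go down on the weight with the tips at z≈44 mm.

Emit:
{"api": "arm_command", "payload": {
  "moves": [
    [-0.0009,-0.0018,0.03,0,0,0],
    [-0.0009,-0.0018,0.055,0,0,0],
    [-0.0009,-0.0018,0.072,-0.002,0,0],
    [-0.0009,-0.0018,0.082,-0.002,0,0],
    [-0.0009,-0.0018,0.089,-0.002,0,0],
    [-0.0009,-0.0018,0.089,-0.002,0,0],
    [-0.0009,-0.0018,0.089,-0.002,0,0]
  ]
}}

```text
clock: 2.42
eef_pos: [0.5913, 0.1271, 0.072]
ee_rot: [0.631, 0.775, 0.001, 0.001]
contact_force: [-0.1, 1.2, 0.2]
gripper_width: 0.0451
finger_force: 0.0
```

Emit:
{"api": "arm_command", "payload": {
  "moves": [
    [0,0,0,0,0,0],
    [0,0,0,0,0,0],
    [0,0,0,0,0,0],
    [0,0,0,0,0,0],
    [0,0,0,0,0,0],
    [0,0,0,0,0,0]
  ],
  "hand": 0.025,
  "newtons": 45
}}

```text
clock: 2.92
eef_pos: [0.5918, 0.1269, 0.0728]
ee_rot: [0.632, 0.775, 0.002, 0.001]
contact_force: [-1.9, 0.7, 6.9]
gripper_width: 0.029
finger_force: 44.6
```

Run:
```python
from h import *
s0=robot.sense(); print(s0["gripper_width"],s0["finger_force"],s0["contact_force"])
go(592,124.6,150,11.3)
s=robot.get_image("side")
cv2.imwrite("pics/c3.png",cv2.resize(s["frame"][150:290,210:350],(560,560))[:,:,::-1])
```

```text
0.029009374244201497 44.57982949214056 [-1.9218  0.7289  6.9384]
pos [591.8193 126.8641  72.784 ] row [-0.0022, 0.0001, -0.0772, 0.0044, -0.0007, 0.0059] |d| mm 77.2
```

View pics/c3.png

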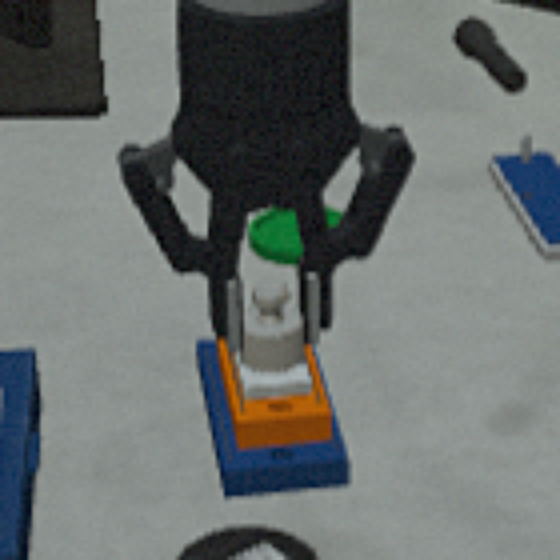

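The side view shows the pads high on the weight. The 29 mm opening and 7 N upward force mean they are on the cone, so I'll check the tip height and regrip lower.

Run:
```python
from h import *
s=robot.get_image("side")
for z in(44,48,52,56,60): print(z,project(s,[[.6077,.1246+.011,z/1e3],[.5755,.1246+.011,z/1e3]]).round(1).tolist())
print(project(s,[[.592,.1246,.058],[.592,.1406,.038]]))
go(592,124.6,66,11.3)
f=cv2.resize(s["frame"][215:260,250:310],(720,540),interpolation=cv2.INTER_CUBIC);cv2.imwrite("pics/c4.png",f[:,:,::-1])
```

```text
44 [[269.0, 238.9], [286.1, 239.0]]
48 [[269.0, 237.0], [286.0, 237.2]]
52 [[268.9, 235.2], [286.0, 235.3]]
56 [[268.8, 233.3], [286.0, 233.5]]
60 [[268.7, 231.5], [285.9, 231.6]]
[[277.5011 229.6106]
 [277.2738 243.0146]]
pos [591.8124 126.8803  72.7556] row [-0.0023, -0.0003, 0.0068, 0.0044, -0.0007, 0.0059] |d| mm 7.1
```

View pics/c4.png

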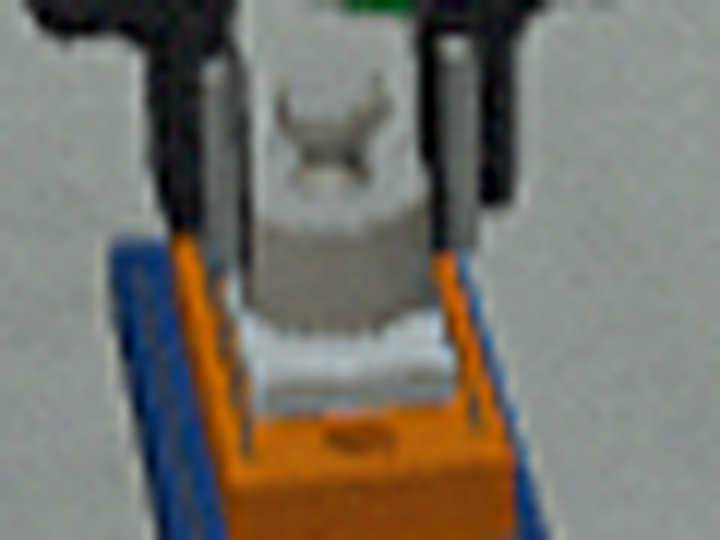

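The pads' lower edges are at about (268,238) and (288,236), z≈48 mm, so I can go about 7 mm lower without touching the target.

Emit:
{"api": "arm_command", "payload": {
  "moves": [
    [0,0,0,0,0,0],
    [0,0,0,0,0,0],
    [0,0,0,0,0,0],
    [-0.0023,0,0.003,0.004,0,0.006],
    [-0.0023,0,0.007,0.004,0,0.006],
    [-0.0023,0,0.007,0.004,0,0.006],
    [-0.0023,0,0.007,0.004,0,0.006],
    [-0.0023,0,0.007,0.004,0,0.006]
  ],
  "hand": 0.042
}}

```text
clock: 3.68
eef_pos: [0.5915, 0.1242, 0.0637]
ee_rot: [0.634, 0.773, -0.001, -0.001]
contact_force: [-0.5, 0.8, -0.5]
gripper_width: 0.0419
finger_force: 0.0
```

Emit:
{"api": "arm_command", "payload": {
  "moves": [
    [0,0,0,0,0,0],
    [0,0,0,0,0,0],
    [0,0,0,0,0,0],
    [0,0,0,0,0,0],
    [0,0,0,0,0,0],
    [0,0,0,0,0,0]
  ],
  "hand": 0.025,
  "newtons": 45
}}

```text
clock: 4.18
eef_pos: [0.5918, 0.1243, 0.0642]
ee_rot: [0.634, 0.773, -0.001, -0.0]
contact_force: [0.9, 0.2, 1.7]
gripper_width: 0.0297
finger_force: 44.9
```

Run:
```python
from h import *
go(592,124.6,66,11.3); print(robot.sense()["contact_force"])
```

```text
pos [591.8365 124.3094  64.2474] row [0.0003, 0.0002, -0.0018, -0.0014, 0.0, -0.0002] |d| mm 1.8
[0.8834 0.1705 1.6764]
```

Emit:
{"api": "arm_command", "payload": {
  "moves": [
    [0,0,-0.003,0,0,0],
    [0,0,-0.008,0,0,0],
    [0,0,-0.015,0,0,0],
    [0,0,-0.025,0,0,0],
    [0,0,-0.035,0,0,0],
    [0,0,-0.035,0,0,0]
  ]
}}

```text
clock: 4.68
eef_pos: [0.5931, 0.1245, 0.102]
ee_rot: [0.634, 0.773, 0.001, 0.001]
contact_force: [1.1, -0.1, -2.8]
gripper_width: 0.0299
finger_force: 44.8
```

Run:
```python
from h import *
print(robot.sense()["contact_force"],robot.sense()["wrist_torque"])
s=robot.get_image("side")
f=cv2.resize(s["frame"][190:265,240:315],(600,600),interpolation=cv2.INTER_CUBIC);cv2.imwrite("pics/c5.png",f[:,:,::-1])
go(588.5,-70,100,-7)
```

```text
[ 1.1443 -0.0559 -2.7587] [ 0.0132 -0.0605 -0.0484]
pos [592.781  124.4927 100.908 ] row [-0.1899, -0.0423, 0.0008, 0.0012, -0.0002, 0.3191] |d| mm 194.5
```

View pics/c5.png

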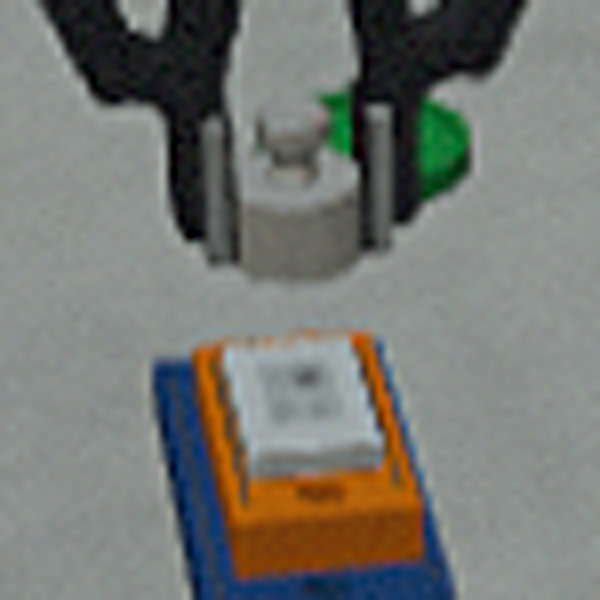

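The weight is held upright and straight between the pads, and the target below hasn't moved. Next is the dish.

Emit:
{"api": "arm_command", "payload": {
  "moves": [
    [-0.015,-0.0035,0,0,0,0.03],
    [-0.045,-0.01,0,0,0,0.08],
    [-0.08,-0.018,0,0,0,0.14],
    [-0.115,-0.026,0,0,0,0.2],
    [-0.15,-0.0335,0,0,0,0.26],
    [-0.175,-0.039,0,0,0,0.3],
    [-0.1899,-0.0423,0,0,0,0.319],
    [-0.1899,-0.0423,0,0,0,0.319]
  ]
}}

```text
clock: 5.4
eef_pos: [0.5866, -0.0741, 0.0986]
ee_rot: [0.751, 0.66, -0.002, -0.0]
contact_force: [-0.3, 0.2, -3.2]
gripper_width: 0.0302
finger_force: 44.8
```

Run:
```python
from h import *
go(588.5,-70,34,-7)
```

```text
pos [586.6273 -74.0998  98.5858] row [0.0044, 0.0015, 0.0646, -0.0026, 0.002, -0.0057] |d| mm 64.7
```

Emit:
{"api": "arm_command", "payload": {
  "moves": [
    [0,0,0.01,0,0,0],
    [0,0,0.025,0,0,0],
    [0,0,0.04,0,0,0],
    [0,0,0.05,0,0,0],
    [0,0,0.05,0,0,0],
    [0,0,0.05,0,0,0]
  ]
}}

```text
clock: 5.9
eef_pos: [0.5866, -0.0695, 0.0481]
ee_rot: [0.749, 0.663, -0.002, -0.001]
contact_force: [-0.1, -0.2, -3.2]
gripper_width: 0.0296
finger_force: 44.9
```

Run:
```python
from h import *
go(588.5,-70,33,-7)
s=robot.get_image("side"); print(robot.sense()["contact_force"])
cv2.imwrite("pics/c6.png",cv2.resize(s["frame"][170:230,255:315],(600,600),interpolation=cv2.INTER_CUBIC)[:,:,::-1])
```

```text
pos [586.5905 -69.4991  48.1137] row [-0.0003, 0.002, 0.0151, -0.004, 0.0005, 0.0012] |d| mm 15.2
[ 0.0202 -0.1498 -2.9718]
```

View pics/c6.png

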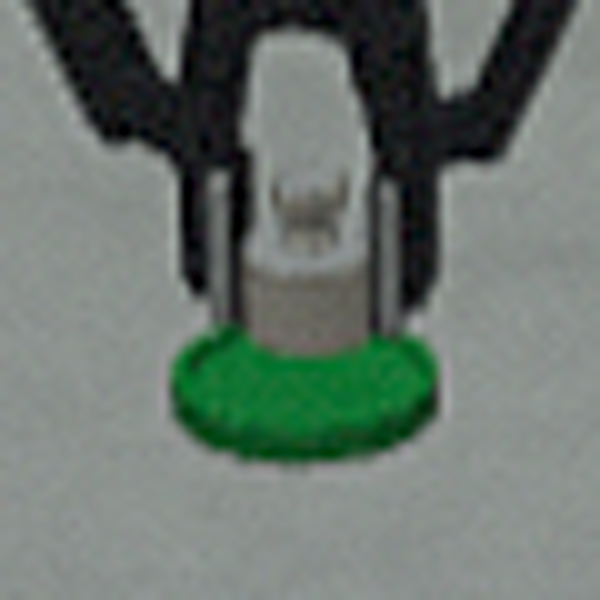

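The weight at crop column 308 sits over the dish centre at 305. I'll lower it slowly.

Emit:
{"api": "arm_command", "payload": {
  "moves": [
    [0,0.001,0.004,-0.004,0,0],
    [0,0.001,0.008,-0.004,0,0],
    [0,0.001,0.011,-0.004,0,0],
    [0,0.001,0.013,-0.004,0,0],
    [0,0.001,0.014,-0.004,0,0],
    [0,0.001,0.015,-0.004,0,0],
    [0,0.001,0.015,-0.004,0,0]
  ]
}}

```text
clock: 6.53
eef_pos: [0.5882, -0.0705, 0.0339]
ee_rot: [0.749, 0.663, 0.0, 0.001]
contact_force: [0.4, -0.8, -3.0]
gripper_width: 0.0297
finger_force: 45.0
```

Emit:
{"api": "arm_command", "payload": {
  "moves": [
    [0,0,0.0008,0,0,0],
    [0,0,0.0014,0,0,0],
    [0,0,0.002,0,0,0],
    [0,0,0.002,0,0,0]
  ]
}}

```text
clock: 6.87
eef_pos: [0.5883, -0.0704, 0.0322]
ee_rot: [0.749, 0.663, 0.001, 0.001]
contact_force: [-0.1, 0.2, -1.9]
gripper_width: 0.0299
finger_force: 45.0
```

Force is dropping, so it's starting to touch.

Emit:
{"api": "arm_command", "payload": {
  "moves": [
    [0,0,0.0007,0,0,0],
    [0,0,0.001,0,0,0],
    [0,0,0.001,0,0,0],
    [0,0,0.001,0,0,0]
  ]
}}

```text
clock: 7.2
eef_pos: [0.5884, -0.0704, 0.0322]
ee_rot: [0.749, 0.663, 0.001, 0.001]
contact_force: [-3.0, 0.1, 5.9]
gripper_width: 0.0294
finger_force: 45.8
```

Emit:
{"api": "arm_command", "payload": {
  "moves": [
    [0,0,-0.0005,0,0,0],
    [0,0,-0.0005,0,0,0],
    [0,0,-0.0005,0,0,0],
    [0,0,-0.0005,0,0,0],
    [0,0,-0.005,0,0,0],
    [0,0,-0.015,0,0,0],
    [0,0,-0.035,0,0,0],
    [0,0,-0.065,0,0,0]
  ],
  "hand": 0.037
}}

```text
clock: 7.87
eef_pos: [0.5865, -0.0702, 0.095]
ee_rot: [0.749, 0.663, -0.001, -0.001]
contact_force: [0.3, -0.6, 0.1]
gripper_width: 0.037
finger_force: 0.0
```

Run:
```python
from h import *
go(594,124.5,110,11.8)
s=robot.get_image("side")
cv2.imwrite("pics/c7.png",cv2.resize(s["frame"][160:270,245:355],(550,550),interpolation=cv2.INTER_CUBIC)[:,:,::-1])
```

```text
pos [586.5199 -70.1685  95.0164] row [0.1941, -0.0163, -0.0151, -0.0025, 0.0002, -0.328] |d| mm 195.4
```

View pics/c7.png

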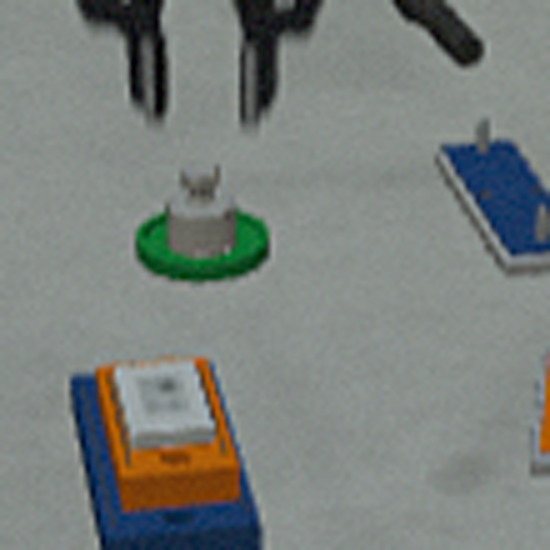

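The weight stands centred in the dish at crop (202,240), and the target is clear. I'll measure the target's and the plates' poses from above now.

Run:
```python
from h import *
t=robot.get_image("top")
hsv=cv2.cvtColor(t["frame"],cv2.COLOR_RGB2HSV)[165:210,295:380]
k=(hsv[:,:,1]<70).astype(np.uint8); n,l,st,c=cv2.connectedComponentsWithStats(k)
i=l[21,42]; v,u=np.nonzero(l==i); P=cast(t,np.c_[u+295,v+165],.038)[:,:2]*1000; print("tgt",len(u),cv2.minAreaRect(P.astype(np.float32)),P.mean(0))
for c,z in(("orange",.030),("blue",.015)): print(c,*rect(t,c,(295,160,380,213),z))
# hole centres: blobs inside orange / blue hulls
for j in range(1,n):
    if j!=i and st[j,4]<120: print("lowsat",st[j,4],cast(t,c[j]*0+np.array(st[j][:2])+295*0,.0)[0][:0])
```

```text
tgt 423 ((594.0702514648438, 124.36641693115234), (32.96315383911133, 51.34938049316406), 11.830527305603027) [594.0289 124.4342]
orange [592.9285 125.5247  83.677   44.6887 -78.4492] [590.9171 126.805 ] 431
blue [594.7177 124.1664 120.6514  57.4306 -78.6068] [595.0221 122.8159] 589Traceback (most recent call last):
  File "<stdin>", line 9, in <module>
numpy._core._exceptions._UFuncNoLoopError: ufunc 'add' did not contain a loop with signature matching types (dtype('<U1'), dtype('int32')) -> None
```

Emit:
{"api": "arm_command", "payload": {
  "moves": [
    [0.194,-0.0163,-0.015,-0.002,0,-0.328],
    [0.194,-0.0163,-0.015,-0.002,0,-0.328],
    [0.194,-0.0163,-0.015,-0.002,0,-0.328],
    [0.194,-0.0163,-0.015,-0.002,0,-0.328],
    [0.194,-0.0163,-0.015,-0.002,0,-0.328],
    [0.194,-0.0163,-0.015,-0.002,0,-0.328],
    [0.194,-0.0163,-0.015,-0.002,0,-0.328],
    [0.194,-0.0163,-0.015,-0.002,0,-0.328]
  ],
  "hand": 0.044
}}

```text
clock: 8.63
eef_pos: [0.5954, 0.1239, 0.1109]
ee_rot: [0.631, 0.776, 0.001, 0.002]
contact_force: [-0.6, -0.5, -0.2]
gripper_width: 0.0442
finger_force: 0.0
```

```bash
python3 -c "
from h import *
go(594.1,124.4,58,11.8)"
```

```text
pos [595.37   123.948  110.9108] row [0.0008, -0.0013, 0.0529, 0.0035, 0.002, 0.0004] |d| mm 52.9
```

Emit:
{"api": "arm_command", "payload": {
  "moves": [
    [0,-0.0005,0.012,0.001,0,0],
    [0,-0.001,0.028,0.001,0,0],
    [0,-0.001,0.041,0.001,0,0],
    [0,-0.001,0.048,0.001,0,0],
    [0,-0.001,0.0525,0.001,0,0],
    [0,-0.001,0.0525,0.001,0,0],
    [0,-0.001,0.0525,0.001,0,0]
  ]
}}

```text
clock: 9.22
eef_pos: [0.5948, 0.1234, 0.0584]
ee_rot: [0.631, 0.776, 0.001, 0.001]
contact_force: [0.3, 1.3, 0.0]
gripper_width: 0.044
finger_force: 0.0
```

```bash
python3 -c "
from h import *
go(594.1,124.4,57,11.8)"
```

```text
pos [594.8457 123.3753  58.4252] row [0.0012, -0.0005, 0.0014, 0.0026, 0.0016, -0.0008] |d| mm 1.9
```

Emit:
{"api": "arm_command", "payload": {
  "moves": [
    [0.001,-0.0005,0.001,0.002,0.0015,0],
    [0.001,-0.0005,0.001,0.002,0.0015,0],
    [0.001,-0.0005,0.001,0.002,0.0015,0],
    [0.001,-0.0005,0.001,0.002,0.0015,0],
    [0.001,-0.0005,0.001,0.002,0.0015,0],
    [0.001,-0.0005,0.001,0.002,0.0015,0],
    [0.001,-0.0005,0.001,0.002,0.0015,0]
  ],
  "hand": 0.028,
  "newtons": 35
}}

```text
clock: 9.8
eef_pos: [0.5948, 0.1249, 0.0584]
ee_rot: [0.631, 0.776, 0.001, 0.001]
contact_force: [-0.2, -0.8, 5.4]
gripper_width: 0.0304
finger_force: 35.3
```

```bash
python3 -c "
from h import *
go(594.1,124.4,57,11.8);s=robot.sense();print(s['contact_force'],s['wrist_torque'])"
```

```text
pos [594.7627 124.8679  58.4105] row [-0.0003, -0.0007, 0.0014, 0.0027, 0.0005, 0.0] |d| mm 1.6
[-0.1691 -0.7865  5.3539] [-0.2413 -0.0283 -0.0114]
```

Emit:
{"api": "arm_command", "payload": {
  "moves": [
    [0,0,-0.002,0,0,0],
    [0,0,-0.005,0,0,0],
    [0,0,-0.01,0,0,0],
    [0,0,-0.02,0,0,0],
    [0,0,-0.035,0,0,0],
    [0,0,-0.05,0,0,0],
    [0,0,-0.05,0,0,0]
  ]
}}

```text
clock: 10.38
eef_pos: [0.5956, 0.1253, 0.1111]
ee_rot: [0.631, 0.776, 0.002, 0.002]
contact_force: [0.6, -0.4, 0.5]
gripper_width: 0.0303
finger_force: 34.7
```

Run:
```python
from h import *
s0=robot.sense();print(s0['contact_force'],s0['wrist_torque'])
s=robot.get_image("side")
cv2.imwrite("pics/c8.png",cv2.resize(s["frame"][180:290,240:350],(550,550),interpolation=cv2.INTER_CUBIC)[:,:,::-1])
go(427.3,293.5,100,-5.8)
```

```text
[ 0.5968 -0.4228  0.489 ] [-0.0531 -0.0583  0.0435]
pos [595.2324 125.1579 109.5547] row [0.1991, -0.13, 0.009, 0.0045, -0.0007, 0.3073] |d| mm 238.0
```

View pics/c8.png

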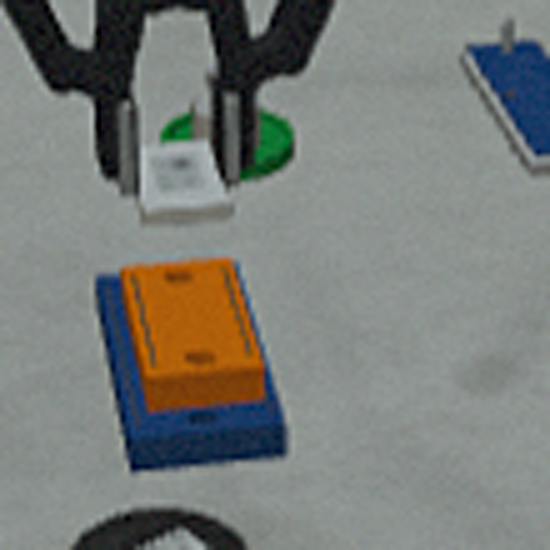

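The target is held level and the orange plate hasn't moved. I'll carry it to the cradle.

Emit:
{"api": "arm_command", "payload": {
  "moves": [
    [0.015,-0.01,0.0,0.001,0,0.03],
    [0.04,-0.026,0.0,0.002,0,0.08],
    [0.07,-0.046,0.001,0.003,0,0.13],
    [0.1,-0.065,0.003,0.003,0,0.18],
    [0.13,-0.085,0.005,0.003,0,0.23],
    [0.16,-0.104,0.007,0.003,0,0.27],
    [0.185,-0.121,0.009,0.003,0,0.3],
    [0.199,-0.13,0.009,0.003,0,0.307]
  ]
}}

```text
clock: 11.1
eef_pos: [0.423, 0.2943, 0.0971]
ee_rot: [0.742, 0.671, -0.002, -0.001]
contact_force: [-1.0, -0.2, -1.2]
gripper_width: 0.0304
finger_force: 34.8
```

Emit:
{"api": "arm_command", "payload": {
  "moves": [
    [0,0,0.008,0,0,0],
    [0,0,0.02,0,0,0],
    [0,0,0.03,0,0,0],
    [0,0,0.035,0,0,0],
    [0,0,0.035,0,0,0],
    [0,0,0.035,0,0,0]
  ]
}}

```text
clock: 11.6
eef_pos: [0.4261, 0.2924, 0.0627]
ee_rot: [0.742, 0.67, -0.001, -0.001]
contact_force: [-0.2, 0.4, -1.1]
gripper_width: 0.0309
finger_force: 34.8
```

Run:
```python
from h import *
go(427,294,40,-5.7)
s=robot.get_image("side")
cv2.imwrite("pics/c9.png",cv2.resize(s["frame"][240:340,320:420],(600,600),interpolation=cv2.INTER_CUBIC)[:,:,::-1])
```

```text
pos [426.1027 292.3581  62.724 ] row [0.0018, 0.0008, 0.0227, -0.0031, 0.0012, -0.0024] |d| mm 22.8
```

View pics/c9.png

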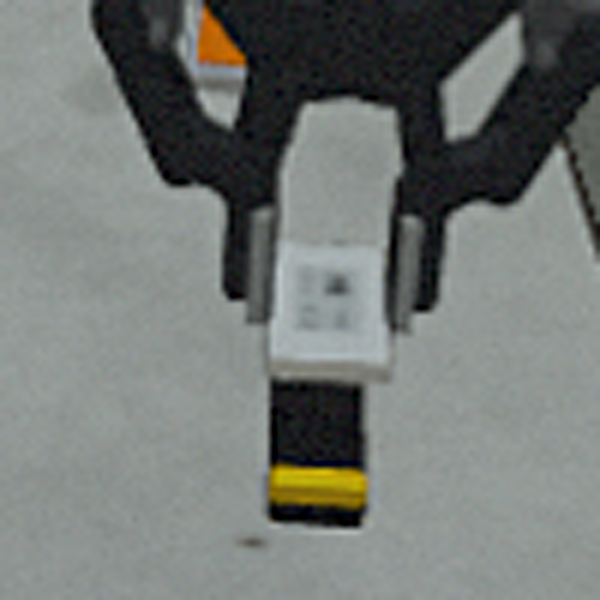

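The target at crop (330,310) lines up with the bar at (318,490) once perspective and the remaining 1–2 mm correction are counted. I'll lower it.

Emit:
{"api": "arm_command", "payload": {
  "moves": [
    [0.001,0.0004,0.005,-0.001,0,-0.002],
    [0.0018,0.0008,0.011,-0.003,0.001,-0.002],
    [0.0018,0.0008,0.016,-0.003,0.001,-0.002],
    [0.0018,0.0008,0.0195,-0.003,0.001,-0.002],
    [0.0018,0.0008,0.0215,-0.003,0.001,-0.002],
    [0.0018,0.0008,0.0225,-0.003,0.001,-0.002],
    [0.0018,0.0008,0.0225,-0.003,0.001,-0.002]
  ]
}}

```text
clock: 12.23
eef_pos: [0.4268, 0.2947, 0.0405]
ee_rot: [0.741, 0.671, 0.0, 0.0]
contact_force: [-0.5, 0.4, -1.6]
gripper_width: 0.0305
finger_force: 34.8
```

Run:
```python
from h import *
go(427,294,38.4,-5.7)
```

```text
pos [426.7516 294.6569  40.4613] row [-0.0006, 0.0003, 0.0021, 0.0004, -0.0003, 0.0006] |d| mm 2.2
```

Emit:
{"api": "arm_command", "payload": {
  "moves": [
    [-0.0005,0.0003,0.0008,0,0,0],
    [-0.0005,0.0003,0.0014,0,0,0],
    [-0.0005,0.0003,0.002,0,0,0],
    [-0.0005,0.0003,0.0026,0,0,0],
    [-0.0005,0.0003,0.0026,0,0,0]
  ]
}}

```text
clock: 12.65
eef_pos: [0.4273, 0.2943, 0.0384]
ee_rot: [0.741, 0.671, 0.001, 0.0]
contact_force: [-0.7, 0.4, 0.9]
gripper_width: 0.0307
finger_force: 34.9
```

Emit:
{"api": "arm_command", "payload": {
  "moves": [
    [0,0,0.0006,0,0,0],
    [0,0,0.0006,0,0,0],
    [0,0,0.0006,0,0,0]
  ]
}}

```text
clock: 12.9
eef_pos: [0.4273, 0.2943, 0.0383]
ee_rot: [0.741, 0.671, 0.001, 0.0]
contact_force: [-2.3, -1.2, 5.8]
gripper_width: 0.0304
finger_force: 35.5
```

Emit:
{"api": "arm_command", "payload": {
  "moves": [
    [0,0,-0.0005,0,0,0],
    [0,0,-0.0005,0,0,0],
    [0,0,-0.0005,0,0,0],
    [0,0,-0.0005,0,0,0],
    [0,0,-0.008,0,0,0],
    [0,0,-0.025,0,0,0],
    [0,0,-0.05,0,0,0],
    [0,0,-0.075,0,0,0]
  ],
  "hand": 0.044
}}

```text
clock: 13.57
eef_pos: [0.4266, 0.2938, 0.1133]
ee_rot: [0.741, 0.671, -0.0, -0.0]
contact_force: [0.5, 0.0, -0.0]
gripper_width: 0.0443
finger_force: 0.0
```

Run:
```python
from h import *
go(593,125.5,90,11.5)
t=robot.get_image("top"); s=robot.get_image("side")
for c,z in(("orange",.030),("blue",.015)): print(c,*rect(t,c,(295,160,380,213),z))
hsv=cv2.cvtColor(s["frame"],cv2.COLOR_RGB2HSV)[270:330,340:410]
k=((hsv[:,:,2]>150)&(hsv[:,:,1]<60)).astype(np.uint8)
n,l,st,c=cv2.connectedComponentsWithStats(k)
for j in range(1,n):
    if st[j,4]>50:
        v,u=np.nonzero(l==j); P=cast(s,np.c_[u+340,v+270],.018)[:,:2]*1000; print(len(u),cv2.minAreaRect(P.astype(np.float32)),P.mean(0))
cv2.imwrite("pics/c10.png",cv2.resize(s["frame"][250:340,320:420],(600,540),interpolation=cv2.INTER_CUBIC)[:,:,::-1])
```

```text
pos [426.5804 293.803  113.2701] row [-0.151, 0.1822, 0.0232, -0.0005, 0.0003, -0.2997] |d| mm 237.8
orange [592.9285 125.5247  83.677   44.6887 -78.4492] [592.9384 125.5709] 870
blue [594.7177 124.1664 120.6514  57.4306 -78.6068] [595.1185 122.877 ] 592
205 ((447.1503601074219, 220.18109130859375), (59.78114700317383, 40.18650817871094), 0.5127109885215759) [446.7124 214.3612]
157 ((376.48419189453125, 236.72811889648438), (69.59869384765625, 37.18496322631836), 67.03059387207031) [377.1758 239.9036]
436 ((417.67236328125, 273.0447082519531), (98.33771514892578, 46.577945709228516), 82.88177490234375) [422.2041 288.8373]
174 ((390.5901184082031, 335.8778991699219), (48.5111198425293, 33.168243408203125), 89.777587890625) [388.9746 337.2726]
64 ((421.0292663574219, 343.4198303222656), (39.815738677978516, 33.37281036376953), 0.016905702650547028) [417.6874 350.9196]
```

View pics/c10.png

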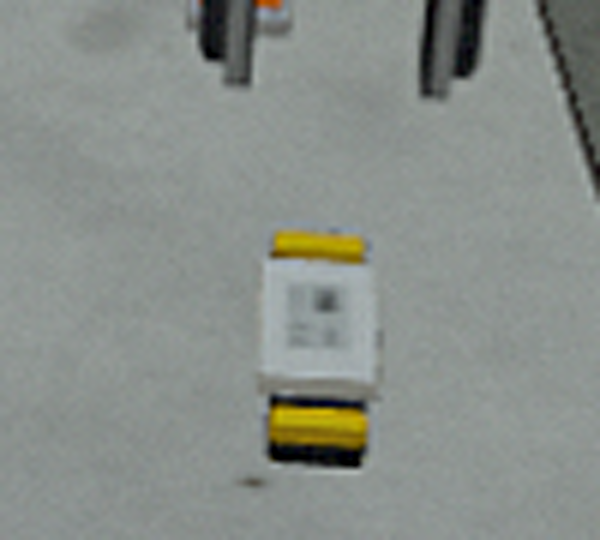

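The target lies flat between the lips: edges at crop columns 262–378 around the bar at 270–365, with the gap at the near lip as expected. Orange plate is next.

Emit:
{"api": "arm_command", "payload": {
  "moves": [
    [-0.151,0.1822,0.023,0,0,-0.3],
    [-0.151,0.1822,0.023,0,0,-0.3],
    [-0.151,0.1822,0.023,0,0,-0.3],
    [-0.151,0.1822,0.023,0,0,-0.3],
    [-0.151,0.1822,0.023,0,0,-0.3],
    [-0.151,0.1822,0.023,0,0,-0.3],
    [-0.151,0.1822,0.023,0,0,-0.3],
    [-0.151,0.1822,0.023,0,0,-0.3]
  ],
  "hand": 0.056
}}

```text
clock: 14.33
eef_pos: [0.5942, 0.1241, 0.0885]
ee_rot: [0.634, 0.773, -0.0, -0.0]
contact_force: [0.0, 0.8, -0.3]
gripper_width: 0.056
finger_force: 0.0
```

```bash
python3 -c "
from h import *
go(593,125.5,45,11.5)"
```

```text
pos [594.1813 124.1313  88.526 ] row [0.0016, -0.0009, 0.0435, -0.0005, -0.0005, -0.003] |d| mm 43.6
```

Emit:
{"api": "arm_command", "payload": {
  "moves": [
    [0.0005,-0.0005,0.01,0,0,-0.002],
    [0.001,-0.0008,0.022,0,0,-0.003],
    [0.001,-0.0008,0.032,0,0,-0.003],
    [0.001,-0.0008,0.039,0,0,-0.003],
    [0.001,-0.0008,0.043,0,0,-0.003],
    [0.001,-0.0008,0.043,0,0,-0.003],
    [0.001,-0.0008,0.043,0,0,-0.003]
  ]
}}

```text
clock: 14.92
eef_pos: [0.5922, 0.1271, 0.0464]
ee_rot: [0.631, 0.776, 0.0, -0.0]
contact_force: [0.9, -0.5, -0.1]
gripper_width: 0.0557
finger_force: 0.0
```

```bash
python3 -c "
from h import *
go(593,125.5,43.5,11.5)"
```

```text
pos [592.2399 127.1204  46.4123] row [-0.0017, 0.0004, 0.0029, 0.0005, -0.0004, 0.0039] |d| mm 3.4
```

Emit:
{"api": "arm_command", "payload": {
  "moves": [
    [-0.0016,0.0004,0.0025,0,0,0.004],
    [-0.0016,0.0004,0.0025,0,0,0.004],
    [-0.0016,0.0004,0.0025,0,0,0.004]
  ]
}}

```text
clock: 15.17
eef_pos: [0.5935, 0.1252, 0.0444]
ee_rot: [0.633, 0.774, 0.001, 0.0]
contact_force: [1.0, -0.2, 0.8]
gripper_width: 0.0562
finger_force: 0.0
```

Emit:
{"api": "arm_command", "payload": {
  "moves": [
    [0,0,0,0,0,0],
    [0,0,0,0,0,0],
    [0,0,0,0,0,0],
    [0,0,0,0,0,0],
    [0,0,0,0,0,0],
    [0,0,0,0,0,0]
  ],
  "hand": 0.038,
  "newtons": 45
}}

```text
clock: 15.67
eef_pos: [0.5937, 0.1253, 0.0447]
ee_rot: [0.633, 0.774, 0.001, 0.001]
contact_force: [0.1, -0.3, 5.9]
gripper_width: 0.043
finger_force: 46.4
```

Emit:
{"api": "arm_command", "payload": {
  "moves": [
    [0,0,-0.002,0,0,0],
    [0,0,-0.005,0,0,0],
    [0,0,-0.01,0,0,0],
    [0,0,-0.02,0,0,0],
    [0,0,-0.035,0,0,0],
    [0,0,-0.045,0,0,0],
    [0,0,-0.045,0,0,0]
  ]
}}

```text
clock: 16.25
eef_pos: [0.5948, 0.1256, 0.0922]
ee_rot: [0.633, 0.774, 0.002, 0.002]
contact_force: [0.2, 0.1, -0.5]
gripper_width: 0.0428
finger_force: 45.9
```

Run:
```python
from h import *
s0=robot.sense();print(s0['contact_force'],s0['wrist_torque'])
go(429.2,80.6,85,-7.1)
t=robot.get_image("top"); print(*rect(t,"blue",(295,160,380,213),.015));
```

```text
[ 0.2044  0.1259 -0.464 ] [ 0.0139 -0.0447 -0.0183]
pos [594.7602 125.5733  92.2013] row [-0.0112, -0.1712, 0.0063, 0.0052, -0.0013, 0.3239] |d| mm 171.7
[584.8914 172.9801  57.5809  21.9305  13.3026] [582.6665 174.1679] 216
```

```bash
cat > dow.py <<'E'
from h import *
t=robot.get_image("top"); s=robot.get_image("side")
t["frame"]=cv2.imread("pics/top0.png")[:,:,::-1].copy(); s["frame"]=cv2.imread("pics/side0.png")[:,:,::-1].copy()
for n,c,ctr,a,L in(("or","orange",(429.2,80.6),82.9,31),("bl","blue",(445,-113),-77.15,50)):
    d=np.array([np.cos(np.radians(a)),np.sin(np.radians(a))])
    for sg in(1,-1):
        p=np.array(ctr)+sg*L*d
        for nm,r in(("top",t),("side",s)):
            tip,base=project(r,[[*p/1e3,.029],[*p/1e3,.012]])
            K=8; q=((tip+base)/2).round().astype(int); R=5 if nm=="top" else 8
            f=r["frame"][q[1]-R:q[1]+R+1,q[0]-R:q[0]+R+1]
            hsv=cv2.cvtColor(np.ascontiguousarray(f),cv2.COLOR_RGB2HSV)[:,:,1].astype(int)
            print(n,sg,p,nm,"tip",tip.round(1),"base",base.round(1),"win0",q-R)
            print(hsv if nm=="top" else cv2.cvtColor(np.ascontiguousarray(f),cv2.COLOR_RGB2HSV)[:,:,1].astype(int))
E
python3 dow.py
```

```text
or 1 [433.0316 111.3623] top tip [344.  266.5] base [343.6 266.2] win0 [339 261]
[[ 21 165 177 179 174 174 177 176 176 177 178]
 [ 26 164 174 177 173 174 175 179 172 174 174]
 [ 28 177 179 172 175 176 175 173 172 176 172]
 [ 23 186 182 174 177 178 181 174 173 174 178]
 [ 24 180 180 179 126  85 159 173 174 175 173]
 [ 24 182 174 162  21  42  54 179 177 179 174]
 [ 44 177 177 177  91  54 107 182 177 173 175]
 [ 89 180 177 172 171 148 170 176 175 174 172]
 [111 183 174 175 179 175 179 176 176 172 175]
 [155 183 175 176 175 175 172 179 172 175 176]
 [162 179 179 181 182 178 179 176 172 174 172]]
or 1 [433.0316 111.3623] side tip [359.9 239.9] base [359.4 247.3] win0 [352 236]
[[ 21  21 208 254 243 240 240 239 240 240 240 240 240 243 255 143  53]
 [ 24  30 230 255 248 245 241 240 240 240 240 240 242 245 255 148  53]
 [ 24  26 255 207 126 217 245 243 245 243 242 243 245 252 255 159  48]
 [ 23  35 255 130  62 194 248 252 169 250 245 246  77 102 181 136  52]
 [ 19  23 255 244 229 237 252 189  23 242 249 247  97  54 164 134  48]
 [  6  35 255 246 244 246 255  70  67  76 255 245 247 252 255 12
[... 5763 characters left out ...]
165 225 193 203 170  67  22  15 207 222 151  10  14   7  13]
 [216 187 212 241 169 223 183  55  27   9 194 192 175  89  13   9  11]
 [193 193 212 238 187 215 166  25  13  18 237 202 190 195  76  17  12]
 [207 193 179 174 217 235 166  34  14  30 210 227 209 196 131  15  19]
 [236 178 203 193 189 197 172  46   3  93 197 181 181 184 185  85  15]
 [128 198 209 223 216 221 179 132 116 154 186 184 207 217 200 196  87]
 [ 27 128 255 188 186 209 213 219 213 206 206 252 209 241 170 195  90]
 [ 10  37 238 170 149 108 109  98  87  59  50  19  19  23  24  25  33]
 [ 10  20  34  30  29  32  27  20  21  21   6  19  14  10  10  10  15]
 [  6  14  10   6  20  14  12  15   4  11   5  18  10  11  11  11   9]]
```

The dowel pixels match the predicted positions within 0.3 px in both views, so the fixture poses are good. I'll carry the orange plate over.

Emit:
{"api": "arm_command", "payload": {
  "moves": [
    [-0.001,-0.013,0,0.001,0,0.03],
    [-0.0025,-0.036,0,0.002,0,0.08],
    [-0.004,-0.065,0.001,0.003,0,0.14],
    [-0.006,-0.095,0.002,0.003,0,0.2],
    [-0.008,-0.125,0.004,0.003,0,0.26],
    [-0.01,-0.15,0.006,0.003,0,0.3],
    [-0.0112,-0.166,0.0063,0.003,0,0.32],
    [-0.0112,-0.171,0.0063,0.003,0,0.324]
  ]
}}

```text
clock: 17.07
eef_pos: [0.4245, 0.0795, 0.0815]
ee_rot: [0.75, 0.662, -0.002, -0.002]
contact_force: [-0.9, -0.4, -1.6]
gripper_width: 0.0426
finger_force: 46.0
```

Emit:
{"api": "arm_command", "payload": {
  "moves": [
    [0,0,0,0,0,0],
    [0,0,0,0,0,0],
    [0,0,0,0,0,0]
  ]
}}

```text
clock: 17.32
eef_pos: [0.4291, 0.0806, 0.0828]
ee_rot: [0.749, 0.662, -0.0, -0.001]
contact_force: [-0.7, -0.1, -1.0]
gripper_width: 0.0423
finger_force: 46.0
```

Run:
```python
from h import *
go(429.6,80.4,62,-7.1)
s=robot.get_image("side"); p=robot.sense()["eef_pos"]
print(project(s,[[p[0]+.0048,p[1]+.0417,p[2]-.0147]]))
```

```text
pos [429.1165  80.5906  82.7533] row [-0.0001, 0.0005, 0.0208, -0.0012, -0.0005, 0.0003] |d| mm 20.8
[[361.1748 224.9777]]
```

Emit:
{"api": "arm_command", "payload": {
  "moves": [
    [0,0.0004,0.004,-0.001,0,0],
    [0,0.0005,0.01,-0.001,0,0],
    [0,0.0005,0.015,-0.001,0,0],
    [0,0.0005,0.019,-0.001,0,0],
    [0,0.0005,0.0195,-0.001,0,0],
    [0,0.0005,0.0195,-0.001,0,0]
  ]
}}

```text
clock: 17.87
eef_pos: [0.428, 0.0802, 0.0625]
ee_rot: [0.75, 0.662, -0.001, -0.001]
contact_force: [0.4, -0.2, -0.7]
gripper_width: 0.0427
finger_force: 46.0
```

Run:
```python
from h import *
go(429.6,80.4,45,-7.1)
s=robot.get_image("side")
cv2.imwrite("pics/c11.png",cv2.resize(s["frame"][190:280,310:410],(600,540),interpolation=cv2.INTER_CUBIC)[:,:,::-1])
```

```text
pos [427.9549  80.1892  62.5331] row [0.0004, 0.0016, 0.0175, -0.0023, 0.0001, -0.0] |d| mm 17.6
```

View pics/c11.png

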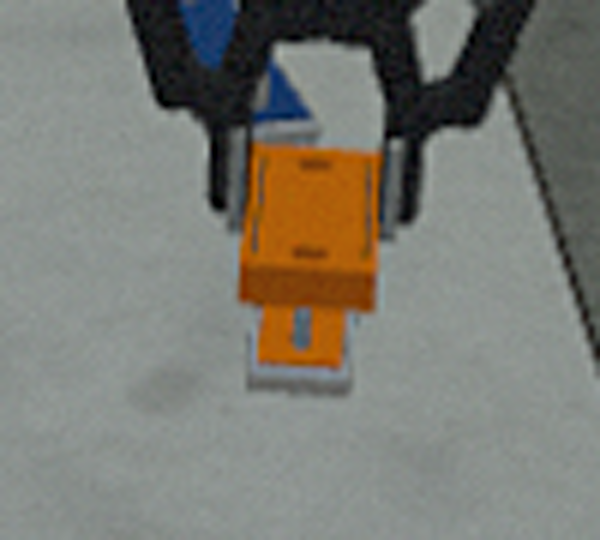

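The plate is level over the bar, its near hole at crop (309,253) with the dowel at (302,325). The 1.6 mm x correction closes that gap. I'll lower it slowly.

Emit:
{"api": "arm_command", "payload": {
  "moves": [
    [0.0003,0.0016,0,-0.002,0,0],
    [0.0003,0.0016,0.001,-0.002,0,0],
    [0.0003,0.0016,0.0035,-0.002,0,0],
    [0.0003,0.0016,0.006,-0.002,0,0],
    [0.0003,0.0016,0.008,-0.002,0,0],
    [0.0003,0.0016,0.008,-0.002,0,0]
  ]
}}

```text
clock: 18.42
eef_pos: [0.4296, 0.0803, 0.0546]
ee_rot: [0.75, 0.662, 0.0, 0.0]
contact_force: [-0.2, -0.2, -1.8]
gripper_width: 0.0425
finger_force: 46.0
```

Run:
```python
from h import *
go(429.6,80.4,42.5,-7.1)
```

```text
pos [429.5864  80.2809  54.5961] row [0.0001, -0.0, 0.0121, 0.0001, 0.0, -0.0001] |d| mm 12.1
```

Emit:
{"api": "arm_command", "payload": {
  "moves": [
    [0,0,0.003,0,0,0],
    [0,0,0.006,0,0,0],
    [0,0,0.009,0,0,0],
    [0,0,0.0105,0,0,0],
    [0,0,0.0115,0,0,0],
    [0,0,0.012,0,0,0],
    [0,0,0.012,0,0,0]
  ]
}}

```text
clock: 19.0
eef_pos: [0.4299, 0.0803, 0.043]
ee_rot: [0.75, 0.662, 0.0, 0.0]
contact_force: [0.3, -0.4, -1.6]
gripper_width: 0.0425
finger_force: 46.0
```

Emit:
{"api": "arm_command", "payload": {
  "moves": [
    [0,0,0.0008,0,0,0],
    [0,0,0.0014,0,0,0],
    [0,0,0.0014,0,0,0],
    [0,0,0.0014,0,0,0]
  ]
}}

```text
clock: 19.33
eef_pos: [0.43, 0.0804, 0.0418]
ee_rot: [0.75, 0.662, 0.0, 0.0]
contact_force: [-0.1, 0.5, -0.5]
gripper_width: 0.0427
finger_force: 46.0
```

Emit:
{"api": "arm_command", "payload": {
  "moves": [
    [0,0,0.0006,0,0,0],
    [0,0,0.001,0,0,0],
    [0,0,0.001,0,0,0],
    [0,0,0.001,0,0,0]
  ]
}}

```text
clock: 19.67
eef_pos: [0.4301, 0.0804, 0.0416]
ee_rot: [0.75, 0.662, 0.001, 0.0]
contact_force: [-3.2, -0.8, 7.5]
gripper_width: 0.0425
finger_force: 47.0
```

Emit:
{"api": "arm_command", "payload": {
  "moves": [
    [0,0,-0.0005,0,0,0],
    [0,0,-0.0005,0,0,0],
    [0,0,-0.0005,0,0,0],
    [0,0,-0.0005,0,0,0],
    [0,0,-0.008,0,0,0],
    [0,0,-0.025,0,0,0],
    [0,0,-0.045,0,0,0],
    [0,0,-0.06,0,0,0]
  ],
  "hand": 0.056
}}

```text
clock: 20.33
eef_pos: [0.4301, 0.0804, 0.1023]
ee_rot: [0.75, 0.662, 0.001, 0.0]
contact_force: [1.0, -0.9, -0.4]
gripper_width: 0.0559
finger_force: 0.0
```

Run:
```python
from h import *
s=robot.get_image("side");t=robot.get_image("top")
print("orange z27",*rect(s,"orange",(330,200,400,275),.027))
print("blue",*rect(t,"blue",(295,160,380,213),.015)); print("side",*rect(s,"blue",(250,225,305,280),.015))
go(594.7+.5,124.2,75,11.4)
```

```text
orange z27 [431.5888  93.2455 108.0791  43.715   82.7131] [432.0445  95.2794] 577
blue [594.7177 124.1664 120.6514  57.4306 -78.6068] [594.7254 124.2872] 1576
side [593.605  134.5511 140.4574  58.4289 -78.8267] [592.8735 139.2726] 1144
pos [431.6782  80.6623 103.5707] row [0.0634, 0.1567, 0.0295, 0.0056, -0.0008, -0.323] |d| mm 171.6
```

Emit:
{"api": "arm_command", "payload": {
  "moves": [
    [0.0634,0.1567,0.0295,0.003,0,-0.323],
    [0.0634,0.1567,0.0295,0.003,0,-0.323],
    [0.0634,0.1567,0.0295,0.003,0,-0.323],
    [0.0634,0.1567,0.0295,0.003,0,-0.323],
    [0.0634,0.1567,0.0295,0.003,0,-0.323],
    [0.0634,0.1567,0.0295,0.003,0,-0.323],
    [0.0634,0.1567,0.0295,0.003,0,-0.323],
    [0.0634,0.1567,0.0295,0.003,0,-0.323]
  ],
  "hand": 0.07
}}

```text
clock: 21.1
eef_pos: [0.5918, 0.1235, 0.0713]
ee_rot: [0.633, 0.774, -0.001, -0.001]
contact_force: [0.3, 0.1, -0.7]
gripper_width: 0.0701
finger_force: 0.0
```

```bash
python3 -c "
from h import *
go(595.2,124.2,32,11.4)"
```

```text
pos [591.8147 123.5154  71.2896] row [-0.0, 0.0036, 0.0393, -0.0035, -0.0004, -0.0001] |d| mm 39.4
```

Emit:
{"api": "arm_command", "payload": {
  "moves": [
    [0,0.001,0.008,-0.001,0,0],
    [0,0.002,0.018,-0.002,0,0],
    [0,0.002,0.028,-0.002,0,0],
    [0,0.002,0.034,-0.002,0,0],
    [0,0.002,0.038,-0.002,0,0],
    [0,0.002,0.038,-0.002,0,0],
    [0,0.002,0.038,-0.002,0,0]
  ]
}}

```text
clock: 21.68
eef_pos: [0.5949, 0.1242, 0.0331]
ee_rot: [0.633, 0.774, -0.0, -0.0]
contact_force: [0.2, 0.6, 1.0]
gripper_width: 0.0697
finger_force: 0.0
```

```bash
python3 -c "
from h import *
go(595.2,124.2,29.5,11.4)"
```

```text
pos [594.8986 124.1988  33.0529] row [-0.0001, 0.0003, 0.0036, -0.0008, -0.0004, -0.0] |d| mm 3.6
```

Emit:
{"api": "arm_command", "payload": {
  "moves": [
    [0,0.0003,0.002,-0.001,0,0],
    [0,0.0003,0.0035,-0.001,0,0],
    [0,0.0003,0.0035,-0.001,0,0]
  ]
}}

```text
clock: 21.93
eef_pos: [0.5956, 0.1244, 0.0298]
ee_rot: [0.633, 0.774, 0.001, 0.0]
contact_force: [0.7, 0.1, -1.0]
gripper_width: 0.0701
finger_force: 0.0
```

Emit:
{"api": "arm_command", "payload": {
  "moves": [
    [0,0,0,0,0,0],
    [0,0,0,0,0,0],
    [0,0,0,0,0,0],
    [0,0,0,0,0,0],
    [0,0,0,0,0,0],
    [0,0,0,0,0,0]
  ],
  "hand": 0.052,
  "newtons": 55
}}

```text
clock: 22.43
eef_pos: [0.5958, 0.1244, 0.0306]
ee_rot: [0.633, 0.774, 0.001, 0.0]
contact_force: [-2.3, 0.4, 6.4]
gripper_width: 0.0559
finger_force: 59.3
```

Emit:
{"api": "arm_command", "payload": {
  "moves": [
    [0,0,-0.002,0,0,0],
    [0,0,-0.005,0,0,0],
    [0,0,-0.01,0,0,0],
    [0,0,-0.02,0,0,0],
    [0,0,-0.035,0,0,0],
    [0,0,-0.05,0,0,0],
    [0,0,-0.05,0,0,0]
  ]
}}

```text
clock: 23.02
eef_pos: [0.5972, 0.1247, 0.0836]
ee_rot: [0.633, 0.774, 0.002, 0.002]
contact_force: [1.4, 0.4, -2.9]
gripper_width: 0.056
finger_force: 59.0
```

Run:
```python
from h import *
s0=robot.sense();print(s0['contact_force'],s0['wrist_torque'])
s=robot.get_image("side"); v,u=np.nonzero(mask(s,"blue",(245,180,315,285)))
print(u.min(),u.max(),v.min(),v.max(),len(u))
go(445.5,-113,82,12.85)
```

```text
[ 1.3505  0.3839 -2.8971] [ 0.0093 -0.1131 -0.006 ]
260 294 210 248 1096
pos [596.762  124.5981  82.0287] row [-0.203, -0.1952, -0.001, 0.0048, -0.0004, -0.0253] |d| mm 281.7
```

Emit:
{"api": "arm_command", "payload": {
  "moves": [
    [-0.008,-0.008,0,0.001,0,0],
    [-0.024,-0.023,0,0.002,0,-0.003],
    [-0.044,-0.042,0,0.002,0,-0.006],
    [-0.064,-0.0615,0,0.002,0,-0.009],
    [-0.084,-0.081,0,0.002,0,-0.012],
    [-0.104,-0.1,0,0.002,0,-0.015],
    [-0.124,-0.119,0,0.002,0,-0.018],
    [-0.144,-0.1385,0,0.002,0,-0.02]
  ]
}}

```text
clock: 23.73
eef_pos: [0.486, -0.0454, 0.0786]
ee_rot: [0.626, 0.78, -0.001, -0.001]
contact_force: [0.1, 0.1, -3.2]
gripper_width: 0.0559
finger_force: 59.1
```

Emit:
{"api": "arm_command", "payload": {
  "moves": [
    [-0.02,-0.019,0,0,0,-0.002],
    [-0.036,-0.0345,0,0,0,-0.004],
    [-0.05,-0.048,0,0,0,-0.005],
    [-0.057,-0.055,0,0,0,-0.005],
    [-0.059,-0.0567,0,0,0,-0.005],
    [-0.059,-0.0567,0,0,0,-0.005],
    [-0.059,-0.0567,0,0,0,-0.005],
    [-0.059,-0.0567,0,0,0,-0.005]
  ]
}}

```text
clock: 24.4
eef_pos: [0.446, -0.1135, 0.0796]
ee_rot: [0.623, 0.782, -0.0, -0.001]
contact_force: [-0.2, 0.1, -3.2]
gripper_width: 0.0562
finger_force: 59.1
```

Run:
```python
from h import *
s0=robot.sense();print(s0['contact_force'],s0['wrist_torque'])
go(445.8,-112.9,64,12.85)
```

```text
[-0.2067  0.096  -3.1717] [0.0219 0.0331 0.013 ]
pos [ 446.0283 -113.5215   79.6224] row [0.0006, -0.0001, 0.0156, -0.0009, -0.0007, 0.0007] |d| mm 15.6
```

Emit:
{"api": "arm_command", "payload": {
  "moves": [
    [0.0005,0,0.004,-0.001,-0.0005,0],
    [0.0005,0,0.009,-0.001,-0.0005,0],
    [0.0005,0,0.013,-0.001,-0.0005,0],
    [0.0005,0,0.0155,-0.001,-0.0005,0],
    [0.0005,0,0.0155,-0.001,-0.0005,0],
    [0.0005,0,0.0155,-0.001,-0.0005,0]
  ]
}}

```text
clock: 24.9
eef_pos: [0.4453, -0.1135, 0.0639]
ee_rot: [0.624, 0.782, -0.0, -0.0]
contact_force: [-0.6, 0.1, -2.6]
gripper_width: 0.0556
finger_force: 59.1
```

Run:
```python
from h import *
go(445.8,-112.9,43.5,12.85)
s=robot.get_image("side")
cv2.imwrite("pics/c12.png",cv2.resize(s["frame"][150:250,300:400],(600,600),interpolation=cv2.INTER_CUBIC)[:,:,::-1])
```

```text
pos [ 445.2884 -113.4869   63.8906] row [0.0005, 0.0006, 0.0204, -0.0007, -0.0003, -0.0001] |d| mm 20.4
```

View pics/c12.png

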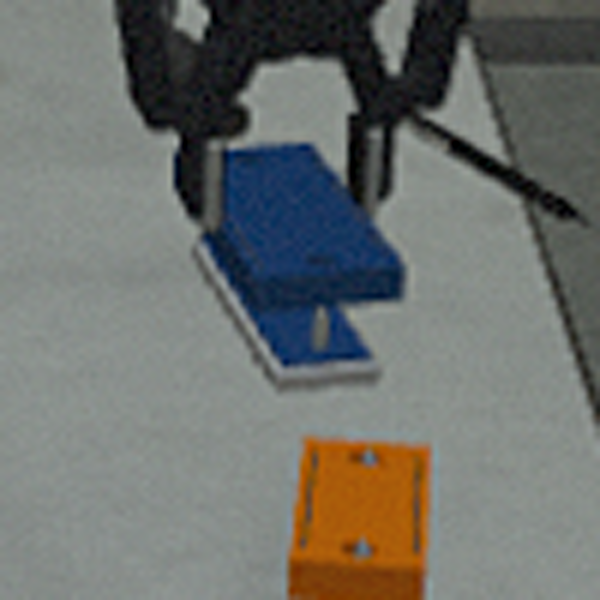

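The blue plate hangs level, its near hole at crop (320,260) and the dowel at (321,330) right below it. The orange plate is seated, with a dowel tip showing in both holes at (370,457) and (362,547). I'll lower the blue plate.

Emit:
{"api": "arm_command", "payload": {
  "moves": [
    [0.0005,0.0005,0.0005,0,0,0],
    [0.0005,0.0005,0.0025,0,0,0],
    [0.0005,0.0005,0.005,0,0,0],
    [0.0005,0.0005,0.0075,0,0,0],
    [0.0005,0.0005,0.009,0,0,0],
    [0.0005,0.0005,0.009,0,0,0]
  ]
}}

```text
clock: 25.45
eef_pos: [0.4455, -0.113, 0.0547]
ee_rot: [0.624, 0.782, -0.0, -0.0]
contact_force: [0.2, -0.1, -3.0]
gripper_width: 0.0557
finger_force: 59.1
```

Run:
```python
from h import *
go(445.8,-112.9,43.5,12.85); s0=robot.sense();print(s0['contact_force'],s0['wrist_torque'])
```

```text
pos [ 445.492  -112.9921   54.7418] row [0.0, 0.0003, 0.0112, -0.0008, -0.0003, -0.0003] |d| mm 11.2
[ 0.1972 -0.1496 -2.9911] [ 0.0141 -0.0483  0.0128]
```

Underside at ~24 mm, the dowels are in the holes and the force is just the plate's weight. Continuing down.

Emit:
{"api": "arm_command", "payload": {
  "moves": [
    [0,0.0003,0.003,-0.001,0,0],
    [0,0.0003,0.006,-0.001,0,0],
    [0,0.0003,0.0085,-0.001,0,0],
    [0,0.0003,0.01,-0.001,0,0],
    [0,0.0003,0.011,-0.001,0,0],
    [0,0.0003,0.011,-0.001,0,0]
  ]
}}

```text
clock: 25.95
eef_pos: [0.446, -0.1129, 0.0439]
ee_rot: [0.624, 0.782, 0.0, 0.0]
contact_force: [-0.8, 0.1, -3.8]
gripper_width: 0.056
finger_force: 59.1
```

Emit:
{"api": "arm_command", "payload": {
  "moves": [
    [0,0,0.0007,0,0,0],
    [0,0,0.0012,0,0,0],
    [0,0,0.0012,0,0,0],
    [0,0,0.0012,0,0,0]
  ]
}}

```text
clock: 26.28
eef_pos: [0.4462, -0.113, 0.0431]
ee_rot: [0.624, 0.782, 0.0, 0.0]
contact_force: [0.7, 0.3, -2.1]
gripper_width: 0.0558
finger_force: 59.1
```

Emit:
{"api": "arm_command", "payload": {
  "moves": [
    [0,0,0.0006,0,0,0],
    [0,0,0.0012,0,0,0],
    [0,0,0.0012,0,0,0],
    [0,0,0.0012,0,0,0]
  ]
}}

```text
clock: 26.62
eef_pos: [0.4463, -0.113, 0.0425]
ee_rot: [0.624, 0.782, 0.0, 0.001]
contact_force: [-2.5, 0.6, 5.9]
gripper_width: 0.0561
finger_force: 60.0
```

Emit:
{"api": "arm_command", "payload": {
  "moves": [
    [0,0,-0.0005,0,0,0],
    [0,0,-0.0005,0,0,0],
    [0,0,-0.0005,0,0,0],
    [0,0,-0.0005,0,0,0],
    [0,0,-0.008,0,0,0],
    [0,0,-0.025,0,0,0],
    [0,0,-0.055,0,0,0],
    [0,0,-0.09,0,0,0]
  ],
  "hand": 0.07
}}

```text
clock: 27.28
eef_pos: [0.4447, -0.1126, 0.1318]
ee_rot: [0.624, 0.782, -0.0, -0.001]
contact_force: [1.1, -1.0, 0.7]
gripper_width: 0.0701
finger_force: 0.0
```

Emit:
{"api": "arm_command", "payload": {
  "moves": [
    [0,0,-0.05,0,0,0],
    [0.05,0.02,-0.05,0,0,0],
    [0.09,0.03,-0.05,0,0,0],
    [0.13,0.04,-0.05,0,0,0],
    [0.17,0.05,-0.05,0,0,0],
    [0.2,0.05,-0.05,0,0,0],
    [0.2,0.05,-0.05,0,0,0],
    [0.2,0.05,-0.05,0,0,0]
  ]
}}

```text
clock: 27.95
eef_pos: [0.4499, 0.0952, 0.1823]
ee_rot: [0.622, 0.783, 0.0, 0.0]
contact_force: [0.3, -0.8, -0.5]
gripper_width: 0.0699
finger_force: 0.0
```

Run:
```python
from h import *
t=robot.get_image("top"); s=robot.get_image("side")
print("blue top",*rect(t,"blue",(400,225,500,290),.027)); print("orange top",*rect(t,"orange",(320,240,400,290),.027))
print("blue side",*rect(s,"blue",(310,160,385,230),.027)); print("orange side",*rect(s,"orange",(330,200,400,275),.027))
print("dish side",*rect(s,"green",(255,185,315,230),.010))
for r,b in((t,(225,255,290,285)),):
    for p,a in blobs(mask(r,"yellow",b)): print("lip",a,cast(r,p,.015)*1000)
h=cv2.cvtColor(t["frame"],cv2.COLOR_RGB2HSV)[255:285,225:290]
k=((h[:,:,2]>h[0,0,2]+15)&(h[:,:,1]<60)).astype(np.uint8); n,l,st,c=cv2.connectedComponentsWithStats(k)
for j in range(1,n):
    if st[j,4]>60: v,u=np.nonzero(l==j); P=cast(t,np.c_[u+225,v+255],.018)[:,:2]*1000; print("tgt",len(u),cv2.minAreaRect(P.astype(np.float32)))
print(robot.sense()["eef_pos"],robot.sense()["gripper_width"])
```

```text
Traceback (most recent call last):
  File "h.py", line 17, in rect
    v,u=np.nonzero(mask(r,c,box)); P=cast(r,np.c_[u,v],z)[:,:2]
                                     ~~~~^^^^^^^^^^^^^^^^
  File "h.py", line 5, in cast
    n=cv2.undistortPoints(np.asarray(px,float).reshape(-1,1,2),np.array(r["mtx"]),np.array(r["dist_coeffs"])).reshape(-1,2)
      ~~~~~~~~~~~~~~~~~~~^^^^^^^^^^^^^^^^^^^^^^^^^^^^^^^^^^^^^^^^^^^^^^^^^^^^^^^^^^^^^^^^^^^^^^^^^^^^^^^^^^^^
cv2.error: OpenCV(4.12.0) /io/opencv/modules/calib3d/src/undistort.dispatch.cpp:347: error: (-215:Assertion failed) CV_IS_MAT(_src) && CV_IS_MAT(_dst) && (_src->rows == 1 || _src->cols == 1) && (_dst->rows == 1 || _dst->cols == 1) && _src->cols + _src->rows - 1 == _dst->rows + _dst->cols - 1 && (CV_MAT_TYPE(_src->type) == CV_32FC2 || CV_MAT_TYPE(_src->type) == CV_64FC2) && (CV_MAT_TYPE(_dst->type) == CV_32FC2 || CV_MAT_TYPE(_dst->type) == CV_64FC2) in function 'cvUndistortPointsInternal'
```

Arm occludes the orange plate; I'll skip what's hidden.

Run:
```python
from h import *
t=robot.get_image("top"); s=robot.get_image("side")
print("blue top",*rect(t,"blue",(400,225,500,290),.027))
print("dish top",*rect(t,"green",(400,160,460,220),.010))
print("orange side",*rect(s,"orange",(330,200,400,275),.027))
for p,a in blobs(mask(t,"yellow",(225,255,290,285))): print("lip",a,cast(t,p,.015)*1000)
g=t["frame"][255:285,225:290].astype(int); h=cv2.cvtColor(t["frame"],cv2.COLOR_RGB2HSV)[255:285,225:290]
print("bg",h[0,0],"row",h[15,5:60,2])
k=((h[:,:,2]>150)&(h[:,:,1]<60)).astype(np.uint8); n,l,st,c=cv2.connectedComponentsWithStats(k)
for j in range(1,n):
    if 60<st[j,4]<900: v,u=np.nonzero(l==j); P=cast(t,np.c_[u+225,v+255],.018)[:,:2]*1000; print("tgt",len(u),cv2.minAreaRect(P.astype(np.float32)))
# weight in dish: non-green inside dish
m=mask(t,"green",(400,160,460,220)); f=cv2.morphologyEx(m,cv2.MORPH_CLOSE,np.ones((25,25)));
for p,a in blobs(cv2.morphologyEx((f&~m),cv2.MORPH_OPEN,np.ones((5,5)))): print("weight",a,p,cast(t,p,.03)*1000)
```

```text
Traceback (most recent call last):
  File "h.py", line 17, in rect
    v,u=np.nonzero(mask(r,c,box)); P=cast(r,np.c_[u,v],z)[:,:2]
                                     ~~~~^^^^^^^^^^^^^^^^
  File "h.py", line 5, in cast
    n=cv2.undistortPoints(np.asarray(px,float).reshape(-1,1,2),np.array(r["mtx"]),np.array(r["dist_coeffs"])).reshape(-1,2)
      ~~~~~~~~~~~~~~~~~~~^^^^^^^^^^^^^^^^^^^^^^^^^^^^^^^^^^^^^^^^^^^^^^^^^^^^^^^^^^^^^^^^^^^^^^^^^^^^^^^^^^^^
cv2.error: OpenCV(4.12.0) /io/opencv/modules/calib3d/src/undistort.dispatch.cpp:347: error: (-215:Assertion failed) CV_IS_MAT(_src) && CV_IS_MAT(_dst) && (_src->rows == 1 || _src->cols == 1) && (_dst->rows == 1 || _dst->cols == 1) && _src->cols + _src->rows - 1 == _dst->rows + _dst->cols - 1 && (CV_MAT_TYPE(_src->type) == CV_32FC2 || CV_MAT_TYPE(_src->type) == CV_64FC2) && (CV_MAT_TYPE(_dst->type) == CV_32FC2 || CV_MAT_TYPE(_dst->type) == CV_64FC2) in function 'cvUndistortPointsInternal'
```

```bash
python3 -c "
from h import *
go(250,400,260,40)"
```

```text
pos [450.4955  92.0176 182.0413] row [0.3446, -0.1276, -0.0782, 0.0009, 0.0005, -0.476] |d| mm 375.7
```

Emit:
{"api": "arm_command", "payload": {
  "moves": [
    [0.0,0.0,-0.04,0,0,0],
    [0.34,-0.127,-0.08,0,0,-0.47],
    [0.34,-0.127,-0.08,0,0,-0.47],
    [0.34,-0.127,-0.08,0,0,-0.47],
    [0.34,-0.127,-0.08,0,0,-0.47],
    [0.34,-0.127,-0.08,0,0,-0.47],
    [0.34,-0.127,-0.08,0,0,-0.47],
    [0.34,-0.127,-0.08,0,0,-0.47]
  ]
}}

```text
clock: 28.82
eef_pos: [0.2907, 0.3356, 0.2543]
ee_rot: [0.426, 0.905, 0.001, 0.001]
contact_force: [1.4, 0.3, -0.5]
gripper_width: 0.07
finger_force: 0.0
```

Emit:
{"api": "arm_command", "payload": {
  "moves": [
    [0.03,-0.01,0,0,0,-0.05],
    [0.06,-0.02,0,0,0,-0.1],
    [0.08,-0.03,0,0,0,-0.1],
    [0.08,-0.03,0,0,0,-0.1],
    [0.08,-0.03,0,0,0,-0.1]
  ]
}}

```text
clock: 29.23
eef_pos: [0.217, 0.3774, 0.2537]
ee_rot: [0.379, 0.926, 0.0, 0.001]
contact_force: [0.1, 0.2, 0.7]
gripper_width: 0.07
finger_force: 0.0
```

```bash
cat > chk.py <<'E'
from h import *
t=robot.get_image("top"); s=robot.get_image("side"); cv2.imwrite("pics/topend.png",t["frame"][:,:,::-1]); cv2.imwrite("pics/sideend.png",s["frame"][:,:,::-1])
def T(n,f):
    try: print(n,f())
    except Exception as e: print(n,"hidden")
T("blue top",lambda:rect(t,"blue",(400,225,500,290),.027)); T("orange top",lambda:rect(t,"orange",(320,240,400,290),.027))
T("dish top",lambda:rect(t,"green",(400,160,460,220),.010))
for p,a in blobs(mask(t,"yellow",(225,255,290,285))): print("lip",a,cast(t,p,.015)*1000)
h=cv2.cvtColor(t["frame"],cv2.COLOR_RGB2HSV)[255:285,225:290]; print("row",h[15,5:60,2])
k=((h[:,:,2]>150)&(h[:,:,1]<60)).astype(np.uint8); n,l,st,c=cv2.connectedComponentsWithStats(k)
for j in range(1,n):
    if 60<st[j,4]<900: v,u=np.nonzero(l==j); P=cast(t,np.c_[u+225,v+255],.018)[:,:2]*1000; print("tgt",len(u),cv2.minAreaRect(P.astype(np.float32)))
m=mask(t,"green",(400,160,460,220)); f=cv2.morphologyEx(m,cv2.MORPH_CLOSE,np.ones((25,25)))
for p,a in blobs(cv2.morphologyEx((f&~m),cv2.MORPH_OPEN,np.ones((5,5)))): print("weight",a,p,cast(t,p,.03)*1000)
o=cv2.imread("pics/top0.png")[:,:,::-1].astype(int)
for n,(x0,y0,x1,y1) in{"can":(212,170,252,210),"vial":(150,235,182,262)}.items(): print(n,"max diff vs start",abs(t["frame"].astype(int)-o)[y0:y1,x0:x1].max())
E
python3 chk.py; python3 -c "
from h import *
print(robot.sense()['eef_pos'])"
```

```text
blue top (array([ 447.0347, -112.5362,  121.803 ,   57.0741,  -77.1088]), array([ 447.2629, -112.3955]), 1628)
orange top (array([430.9803,  81.1473,  84.318 ,  43.2245,  82.913 ]), array([430.9215,  81.197 ]), 858)
dish top (array([588.1852, -70.0327,  58.3829,  58.2718,  -1.1756]), array([587.5656, -69.2093]), 443)
lip 35 [[431.5605 332.4079  15.    ]]
lip 39 [[423.283  254.6076  15.    ]]
row [113 113 113 117 119 141 145 144  54  24  23  38 138 137 134 135 135 121
 118 116 118 119 118 119 122 106  89  96 101 106 112 121 135 134 134 135
 146  64  23  26  28  24  40 150 145 146  55 113 114 112 114 115 115 116
 116]
weight 227 [431.  188.7] [[588.1265 -67.0642  30.    ]]
can max diff vs start 15
vial max diff vs start 33
[0.2179 0.377  0.2537]
```

All pieces check out: the plates measure level at seated height on their fixtures, the target lies between the lips and the weight is in the dish. The can and vial weren't touched, so I'm handing in.

```bash
python3 -c "
from station import robot
print(robot.finish_job())"
```

```text
the job is handed in; nothing more can be done
None
```

The stack is apart in the order asked, with every piece set down flat on its own station; the job was handed in at about 29 s, and the last top view puts the target about 1 mm and the plates up to 2 mm off centre.

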